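# Hold a belt grinder's tension arm back for a belt change

## Robot

A 6-joint arm with a two-finger parallel gripper is mounted at the origin on the work surface. World frame = base frame: x ahead of the robot, y to its left, z up, the work surface at z = 0. Lengths are in mm, angles in rad, forces in N, time in s.
With the tool pointing down it reaches from about 325 to 875 mm from the base axis. Payload 4.4 kg.
Tool frame: the origin (TCP) lies midway between the tips of the shut fingers; the grasp point (between the pads) lies 19 mm behind it; z points along the fingers, y is the line along which they close (so a half turn about z gives the same grasp; the last joint's range is limited). The gripper opens to 85 mm and grips with 20 to 120 N. Pads are 22 mm wide; open, the fingers measure 114 mm over their backs; the gripper's body (76 mm by 85 mm) begins 54 mm behind the grasp point. The pads swing forward as they close: fully open they stand 13 mm farther back than shut.
Start: joints at [1.173, 0.207, 1.542, -0, 1.393, -0.15], TCP at [141.041, 557.436, 231.282] pointing down, gripper open.
Joint ranges: [-2.73, 2.73], [-0.86, 2.22], [0.23, 2.46], [-1.11, 4.25], [0.08, 2.63], [-2.82, 2.82]. Speed limits (rad/s): [2.79, 2.79, 3.14, 3.14, 3.14, 3.14].

## Interface

Orientations are given as a 3x3 rotation matrix whose columns are the frame's x, y, z axes.
In Python, from cell import ctrl gives the robot as it stands. The module is installed in compiled form; this text tells all that it offers.
- The arm moves only by the tool apply_moves, never from a script. Its arguments are lists of equal length, an entry for each row: "offset": the shift along the tool's x, y, z in mm, a list of three; "rot": the turn, a rotation vector about the tool's x, y, z in degrees, a list of three. In form: {"offset": [[dx, dy, dz], ...], "rot": [[wx, wy, wz], ...]}. A call has 1 to 8 rows; each row is the pose to reach, as a shift and turn from the pose commanded when the call began, along the tool's axes at that moment; what a row does not reach only later rows make up. A row lasts 1/10 s, in which the tool goes at most 50 mm and 8.59 degrees, less where a joint would pass 70% of its speed; a pose out of reach is approached as far as the arm can. A call with a gripper value outside its range is refused whole. "jaw" is the closure, from -1 (fully open) to 1 (shut), set as the call begins (left out, the last holds). The fingers move at their own pace and stop on an object; the grip force is fixed at half the most. Time passes only in rows, so rows that repeat a pose let the fingers close. It gives the time, the measured TCP pose, the force, the opening and the grip force at its end, in the units of the state.
- ctrl.observe(): the state, without advancing time (a new reading comes with each control period).
- ctrl.get_image(name): name is "side" or "top" or "wrist"; returns the picture (420x560x3 uint8, blue, green, red); there is no depth.
- ctrl.camera_params(name): a dict with "vertical_fov" (degrees; the focal length in pixels is half the picture's height over the tangent of half this angle, whatever the lens; pixels are square), "cx", "cy" (the principal point, pixels), "position" and "rotation" of the camera in the world. Camera axes: x right, y down, z forward; pixel columns grow to the right and rows downward; lengths in mm; the calibration is good to about 2 mm. A picture is of the moment at which its call begins: read the wrist's pose just before it. camera_params takes no time and is no camera call; for the wrist camera it gives the pose at the moment of the call.
- ctrl.sign_off(): hands the job in; it is judged then, once.
The state is a dict: "clock": time; "qpos": joint angles; "qd": joint speeds; "effort": joint torques, N m; "tcp_pos": TCP position; "eef_rot": TCP orientation; "force": force on the tool from outside, world axes, zero at the start; "ft_torque": the same for the moment, N m; "grip_width": finger opening in mm; "gripper_force": force on a finger pad.
Only numpy, scipy, OpenCV 4.12 (cv2) and the standard library are available. Lean on these libraries where they do the work, as an engineer would, in place of code of your own. Each camera call takes 0.05 s, during which the arm holds its last target. There are 200 camera calls.

## Task

The knife sharpener wants to put a new belt on the small bench belt grinder. First switch it off by pushing the toggle lever on the switch box all the way over to its other side; then take the sprung tension arm by its wooden handle, draw it forward and down as far as its stop, and keep holding it there. Never let the arm fly back, leave the tray, bottle and hammer where they are, and finish while still holding the arm against its stop.

Things in the scene. Friction and masses are not known exactly. Their poses are not given: they have to be found in the camera images.
- grinder: fixed belt grinder. Origin at table height under the frame; x points from its front (platen, on the robot's side) to its back, y to the side where motor and wooden handle lie, z up. Base plate x -135..135, y -95..155, 14 mm thick. Tops: motor (100 mm diameter, along y) z 117, frame plate (y -20..-8) 177, platen and tool rest (x -155..-94, y -71..-8) 160 mm
- tension_pivot (a point): fixed point on the tension arm's pivot axis, in the middle of the arm's thickness, at (30, 6, 150) mm in the grinder's frame; the pivot axis runs along the grinder's y
- tension_arm (a joint): sprung arm's angle, rad: 0 at rest, arm upright but leaning 0.175 to the back; grows as it is drawn forward (grinder's -x) and down; 1.15 = stop, leaning 0.975 forward. Spring always pushes it back: about 3 N at the handle at rest, 9 N at the stop. Steel bar 24 by 10 mm; its end, 150 mm from the pivot, bears the handle (+y side) and a 60 mm aluminium idler wheel (y -44..-12 mm)
- wood_handle: the arm's handle: round wooden bar, 18 mm diameter, 100 mm long, sticking out along the grinder's y. Origin mid-bar on its axis, 150 mm from the pivot axis, 58 mm to the +y side of point tension_pivot; a sleeve that turns freely on its bolt. 298 mm above the table at rest, 234 mm at the stop; free space all round
- switch (a joint): angle of the switch box's toggle lever, rad: 0 when it leans fully towards the box's front (its -x, the robot's side) = on; 1.0 when it leans fully to the back (+x) = off. It starts near 0 and stays where it is left (light friction).
- switch_tip (a point): the ball at the tip of the black toggle lever; the lever swings about an axis parallel to the box's y, 80 mm from tip to hinge, 0.5 rad to either side of upright, so the tip travels 77 mm
- switch_base: the fixed small grey switch box under the toggle lever; origin at the middle of its underside, x axis from its front to its back (the direction in which the lever is pushed), z up
- tray: loose open dark steel tray, 120 by 140 by 35 mm, origin under its centre: leave alone
- oil_bottle: loose green glass bottle, 52 mm in diameter and 130 mm high, origin under its centre: leave alone
- hammer: loose hammer with a wooden shaft, lying flat on the table beyond the switch box or tray on the robot's right: leave alone
Mind the look-alikes: they are no part of the job. What is shaped like the switch_base but pink is not meant.

How it is judged (in metres and radians):
On the way, in this order (a step that is already met when the one before it is completed fails the run):
1. the switch is off while the tension arm is still at rest (value of joint switch above 0.85 rad and value of joint tension_arm below 0.15 rad), for 0.2 s.
2. the tension arm is drawn to its stop by its handle (value of joint tension_arm above 1.08 rad and contact force between the fingers and wood_handle above 2 N), for 0.3 s.
At the end, for the whole second after the job is handed in: The robot's fingers still hold the arm's wooden handle (more than 2 N of contact) with the tension arm within 0.07 rad of its stop (above 1.08 rad), and the switch lever is off (above 0.85 rad) (all of step 2 and value of joint switch above 0.85 rad); the arm keeps its last pose, push and grip.
It fails at once if the tension arm flies back (velocity of joint tension_arm below -4 rad/s).
It fails at once if the tray, bottle or hammer is shifted by more than 3 cm or the bottle tipped (distance of any of tray, oil_bottle, hammer from where it was at the start of the episode above 0.03 m or angle between oil_bottle's own z axis and vertical above 0.4 rad).
It also fails if it takes over 54 s, if anything falls off the work surface, if the arm or the gripper's body presses on something with over 40 N, if the wrist force passes 120 N, or if a joint passes its speed limit or range.

## Working session

There is one attempt and no reset: what is moved stays moved. The work goes in short steps, Python scripts to look and compute and a tool call to move; the robot and the scene stay as the last step left them, time stands still between calls to the robot, and variables do not carry over. Pictures are saved under pics/ and viewed, at most 10 in all, crops included, and the job is handed in when it is done.

Besides the shell and the picture viewer there is one more tool, called after ">>>" as name(argument=value, ...) on one line, values as JSON. apply_moves: Moves the arm, as the interface text tells. Its arguments: {"type":"object","properties":{"offset":{"type":"array","items":{"type":"array","items":{"type":"number"}}},"rot":{"type":"array","items":{"type":"array","items":{"type":"number"}}},"jaw":{"type":"number"}},"required":["offset","rot"]}

```bash
mkdir -p pics; python3 - <<'E'
from cell import ctrl
import cv2,numpy as np
for n in("side","top"):
    im=ctrl.get_image(n);cv2.imwrite(f"pics/{n}0.png",im)
    p=ctrl.camera_params(n);print(n,p)
s=ctrl.observe();print(s)
E
```

```text
side {'vertical_fov': 50.831445166005764, 'cx': 281.70778757929986, 'cy': 207.6308460978234, 'position': array([ 513.50695423, 1050.4054436 , 1124.00831434]), 'rotation': array([[-0.99785498, -0.05549303,  0.03472711],
       [-0.06318288,  0.67761382, -0.73269874],
       [ 0.0171281 , -0.73332124, -0.67966653]])}
top {'vertical_fov': 53.36455989309814, 'cx': 280.15485344207195, 'cy': 206.8132366695333, 'position': array([ 371.63210344,   13.69876251, 1466.89348314]), 'rotation': array([[-0.02337955, -0.98796028,  0.15293096],
       [-0.99950685,  0.02630699,  0.0171466 ],
       [-0.02096332, -0.15245466, -0.98808811]])}
{'clock': 0.1, 'qpos': array([ 1.17248928e+00,  2.07354264e-01,  1.54284055e+00,  5.57635071e-06,
        1.39353713e+00, -1.50508686e-01]), 'qd': array([-0.00259565, -0.00313238, -0.00292155, -0.00033743,  0.00100967,
       -0.00065179]), 'effort': array([-2.97148808e-04, -3.84094512e+01, -2.92545086e+01, -1.98039570e-04,
        4.87633763e-03,  8.99709107e-08]), 'tcp_pos': array([140.76706277, 556.77371442, 230.21687131]), 'eef_rot': array([[-9.69454388e-01,  2.45270243e-01, -8.34798723e-04],
       [ 2.45271447e-01,  9.69452442e-01, -1.96968966e-03],
       [ 3.26191399e-04, -2.11427657e-03, -9.99997712e-01]]), 'force': array([ 0.01693748,  0.42369363, -0.26042853]), 'ft_torque': array([-0.0566142 ,  0.03539136, -0.03336486]), 'gripper_force': 0.0, 'grip_width': 85.48115485225087}
```

View pics/side0.png

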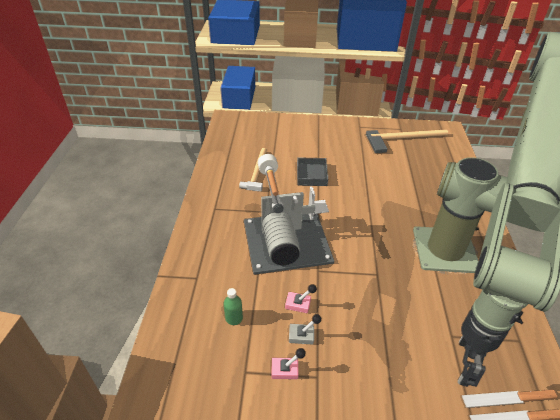

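View pics/top0.png

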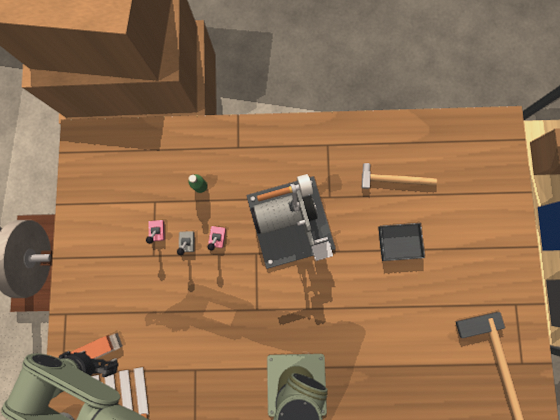

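Candidates for the switch, in side pixels: pink (298,300), grey (302,333) and pink (285,368). In the top view they are pink (216,237), grey (186,241) and pink (155,231). The grey middle one fits the description. The handle is the brown bar near side (272,185) and top (283,190). I'll check both in enlarged crops.

```bash
python3 - <<'E'
import cv2,numpy as np
a=cv2.imread("pics/side0.png")[140:390,215:345];b=cv2.imread("pics/top0.png")[165:275,140:340]
a=cv2.resize(a,None,fx=2.4,fy=2.4,interpolation=cv2.INTER_CUBIC)
b=cv2.resize(b,None,fx=2.4,fy=2.4,interpolation=cv2.INTER_CUBIC)
c=np.zeros((600,800,3),np.uint8);c[:a.shape[0],:a.shape[1]]=a;c[:b.shape[0],320:320+b.shape[1]]=b
cv2.imwrite("pics/crop.png",c)
E
```

```text
(no output)
```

View pics/crop.png

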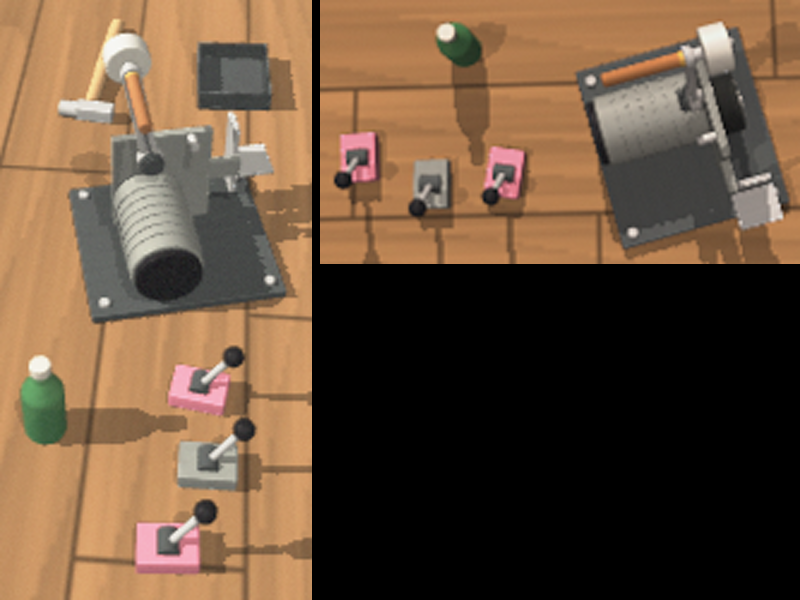

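The crops show the grey box with its ball at side (317,319) and top (180,252), and its hinge near side (301,330) and top (185,241). The handle ends are at side (268,170) and (276,194), and top (292,189) and (258,197). Next I'll triangulate these.

```bash
cat >h.py <<'E'
from cell import ctrl
import numpy as np,cv2
def ray(p,uv):
    f=210/np.tan(np.radians(p["vertical_fov"]/2))
    d=p["rotation"]@np.array([(uv[0]-p["cx"])/f,(uv[1]-p["cy"])/f,1]);return p["position"],d/np.linalg.norm(d)
def tri(obs):
    A=np.zeros((3,3));b=np.zeros(3)
    for p,uv in obs:
        o,d=ray(p,uv);M=np.eye(3)-np.outer(d,d);A+=M;b+=M@o
    x=np.linalg.solve(A,b);r=[np.linalg.norm(np.cross(x-ray(p,u)[0],ray(p,u)[1])) for p,u in obs]
    return x.round(1),np.round(r,1)
def proj(p,X):
    c=p["rotation"].T@(np.array(X)-p["position"]);f=210/np.tan(np.radians(p["vertical_fov"]/2))
    return c[:2]/c[2]*f+[p["cx"],p["cy"]]
E
python3 - <<'E'
from h import *
S,T=ctrl.camera_params("side"),ctrl.camera_params("top")
c=lambda s,t:tri([(S,(s[0]/2.4+215-.3,s[1]/2.4+140-.3)),(T,((t[0]-320)/2.4+140-.3,t[1]/2.4+165-.3))])
for n,s,t in [("ball",(245,430),(417,208)),("hinge",(207,457),(429,183)),("hin",(128,72),(684,58)),("hout",(146,130),(604,78)),
 ("bolt+x+y",(105,302),(591,80)),("bolt-x+y",(270,282),(632,233)),("wheel",(127,58),(715,48)),("bottle cap",(40,368),(446,32)),
 ("pinkR ball",(233,357),(491,196)),("pinkL ball",(205,512),(343,180)),("box fl",(180,487),(412,207))]:
    print(n,*c(s,t))
E
```

```text
ball [444.2 370.9  90.3] [0.7 0.7]
hinge [483.6 370.1  28.1] [0. 0.]
hin [604.9   0.7 302.2] [2.3 2.3]
hout [580.1  96.8 292.5] [2.8 2.8]
bolt+x+y [629.  135.5  15.2] [1.3 1.3]
bolt-x+y [405.3  79.6  11.4] [0.4 0.4]
wheel [613.1 -36.2 296.8] [1.6 1.6]
bottle cap [682.6 325.9 121.1] [1.4 1.4]
pinkR ball [458.6 269.2  88.6] [0.3 0.3]
pinkL ball [485.6 474.4  89.6] [0.4 0.4]
box fl [482.2 399.2   2.9] [31. 31.]
```

>>> apply_moves(offset=[[-40, -16, 5], [-80, -32, 10], [-120, -48, 20], [-160, -64, 30], [-200, -80, 40], [-240, -96, 50], [-275, -109, 60], [-297, -117, 60]], rot=[[0, 0, -2], [0, 0, -4], [0, 0, -6], [0, 0, -8], [0, 0, -10], [0, 0, -12], [0, 0, -14.2], [0, 0, -14.2]], jaw=1)

```text
clock: 0.9
tcp_pos: [401.0, 368.4, 169.1]
eef_rot: [[-1.0, 0.002, -0.003], [0.002, 1.0, -0.003], [0.003, -0.003, -1.0]]
force: [-0.3, 0.1, -0.2]
grip_width: 0.3
gripper_force: 0.0
```

>>> apply_moves(offset=[[0, 0, 0], [0, 0, 0]], rot=[[0, 0, 0], [0, 0, 0]])

```text
clock: 1.1
tcp_pos: [400.1, 370.9, 170.9]
eef_rot: [[-1.0, 0.001, -0.001], [0.001, 1.0, -0.0], [0.001, -0.0, -1.0]]
force: [-0.5, 0.0, 0.0]
grip_width: -0.2
gripper_force: 0.0
```

```bash
python3 - <<'E'
from h import *
s=ctrl.observe();print(s["clock"],s["tcp_pos"],s["eef_rot"].round(3),s["force"])
p=ctrl.camera_params("wrist");cv2.imwrite("pics/w1.png",ctrl.get_image("wrist"))
for n,X in [("ball",(444,371,90)),("hinge",(483,370,20)),("pr",(458,269,89))]:print(n,proj(p,X))
E
```

```text
1.1 [400.06163152 370.90576456 170.86459182] [[-1.     0.001 -0.001]
 [ 0.001  1.    -0.   ]
 [ 0.001 -0.    -1.   ]] [-0.50441068  0.04076096  0.03432398]
ball [271.54184698 277.13724625]
hinge [270.78483901 277.50138868]
pr [134.2357357  293.53829358]
```

View pics/w1.png

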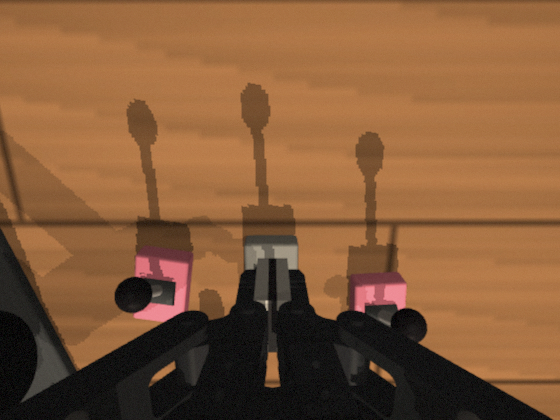

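The wrist view shows the grey box at (271,250), square to the image and behind the fingertips. The shut fingers are in line with it in y (predicted column 271), and the pink boxes stand clear on both sides. I'll descend in front of the lever, then push.

>>> apply_moves(offset=[[0, 0, 35], [0, 0, 70], [0, 0, 98], [0, 0, 98], [-10, 0, 98], [-20, 0, 98], [-30, 0, 98], [-40, 0, 98]], rot=[[0, 0, 0], [0, 0, 0], [0, 0, 0], [0, 0, 0], [0, 0, 0], [0, 0, 0], [0, 0, 0], [0, 0, 0]])

```text
clock: 1.95
tcp_pos: [442.3, 371.9, 75.1]
eef_rot: [[-1.0, 0.0, 0.003], [0.0, 1.0, 0.002], [-0.003, 0.002, -1.0]]
force: [-1.4, -0.2, 1.3]
grip_width: 0.1
gripper_force: 0.7
```

>>> apply_moves(offset=[[-8, 0, 0], [-16, 0, 0], [-24, 0, 0], [-32, 0, 0], [-38, 0, 0], [-44, 0, 0], [-48, 0, 0], [-48, 0, 0]], rot=[[0, 0, 0], [0, 0, 0], [0, 0, 0], [0, 0, 0], [0, 0, 0], [0, 0, 0], [0, 0, 0], [0, 0, 0]])

```text
clock: 2.75
tcp_pos: [488.9, 371.1, 73.2]
eef_rot: [[-1.0, 0.0, 0.0], [0.0, 1.0, 0.0], [-0.0, 0.0, -1.0]]
force: [-0.5, 0.3, 0.2]
grip_width: -0.4
gripper_force: 0.0
```

>>> apply_moves(offset=[[-3, 0, 0], [-6, 0, 0], [-8, 0, 0], [-8, 0, 0]], rot=[[0, 0, 0], [0, 0, 0], [0, 0, 0], [0, 0, 0]])

```text
clock: 3.15
tcp_pos: [495.8, 371.2, 73.2]
eef_rot: [[-1.0, -0.0, -0.001], [-0.0, 1.0, -0.0], [0.001, -0.0, -1.0]]
force: [-2.2, 0.7, 0.3]
grip_width: 0.2
gripper_force: 1.3
```

```bash
python3 - <<'E'
from h import *
print(ctrl.observe()["force"])
for n in("side","wrist"):
    im=ctrl.get_image(n);cv2.imwrite(f"pics/{n}2.png",im)
a=cv2.resize(cv2.imread("pics/side2.png")[260:400,250:400],None,fx=4,fy=4,interpolation=cv2.INTER_CUBIC)
cv2.imwrite("pics/c2.png",a)
E
```

```text
[-2.18275878  0.70906426  0.2679768 ]
```

View pics/c2.png

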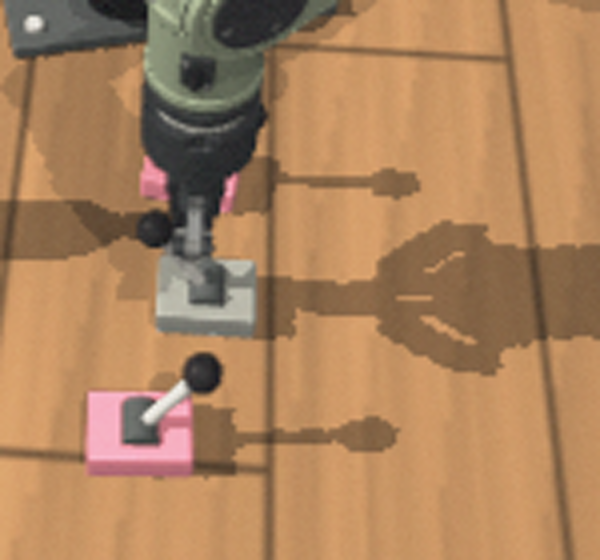

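The lever now leans to the back, with its ball at side (289,317). I'll push to the end until the force rises.

>>> apply_moves(offset=[[-3, 0, 0], [-6, 0, 0], [-6, 0, 0]], rot=[[0, 0, 0], [0, 0, 0], [0, 0, 0]])

```text
clock: 3.55
tcp_pos: [496.6, 371.1, 72.7]
eef_rot: [[-1.0, -0.0, -0.012], [-0.0, 1.0, -0.002], [0.012, -0.002, -1.0]]
force: [-14.7, 0.2, 8.5]
grip_width: 0.0
gripper_force: 8.6
```

```bash
python3 - <<'E'
from h import *
S=ctrl.camera_params("side")
import numpy as np
for a in (.6,.8,.9,1): print(a,proj(S,(483+80*np.sin(a-.5),371,20+80*np.cos(a-.5))))
E
```

```text
0.6 [299.43068864 315.81256006]
0.8 [293.5980518  316.10720203]
0.9 [290.79466868 316.50280686]
1 [288.10832782 317.05753597]
```

The lever is at its end stop: 15 N and no further travel. I'll back off and rise.

>>> apply_moves(offset=[[10, 0, 0], [22, 0, 0], [25, 0, -45], [25, 0, -90], [25, 0, -140], [25, 0, -190], [25, 0, -240], [25, 0, -290]], rot=[[0, 0, 0], [0, 0, 0], [0, 0, 0], [0, 0, 0], [0, 0, 0], [0, 0, 0], [0, 0, 0], [0, 0, 0]])

```text
clock: 4.35
tcp_pos: [477.3, 370.9, 365.8]
eef_rot: [[-1.0, 0.0, 0.003], [0.0, 1.0, 0.001], [-0.003, 0.001, -1.0]]
force: [1.1, 0.4, -0.3]
grip_width: -0.2
gripper_force: 0.0
```

>>> apply_moves(offset=[[0, 0, -20], [-15, -40, -35], [-30, -80, -35], [-45, -120, -35], [-60, -160, -35], [-70, -200, -35], [-80, -240, -35], [-90, -270, -35]], rot=[[0, 0, 8], [0, 0, 16], [0, 0, 24], [0, 0, 32], [0, 0, 40], [0, 0, 48], [0, 0, 56], [0, 0, 64]], jaw=-1)

```text
clock: 5.15
tcp_pos: [567.7, 98.5, 398.6]
eef_rot: [[-0.431, 0.902, 0.002], [0.902, 0.431, -0.001], [-0.002, 0.001, -1.0]]
force: [0.5, -0.5, 0.0]
grip_width: 85.6
gripper_force: 0.0
```

```bash
python3 - <<'E'
from h import *
s=ctrl.observe();print(s["clock"],s["tcp_pos"],s["eef_rot"].round(3),s["qpos"])
p=ctrl.camera_params("wrist");cv2.imwrite("pics/w3.png",ctrl.get_image("wrist"))
print({k:v for k,v in p.items()})
for n,X in [("hin",(605,1,300)),("hout",(580,97,296))]:print(n,proj(p,X))
E
```

```text
5.15 [567.73933484  98.52912908 398.64187065] [[-0.431  0.902  0.002]
 [ 0.902  0.431 -0.001]
 [-0.002  0.001 -1.   ]] [ 2.23178505e-02  1.34676022e-01  1.28721256e+00 -1.16786718e-03
  1.71757603e+00 -4.24002357e-01]
{'vertical_fov': 62.77922588803727, 'cx': 271.9891777700404, 'cy': 209.08496692459997, 'position': array([532.50757497, 170.1471108 , 540.84320409]), 'rotation': array([[ 9.02623168e-01,  4.09265012e-01,  1.33317536e-01],
       [ 4.30430865e-01, -8.58830618e-01, -2.77739517e-01],
       [ 8.28115137e-04,  3.08078105e-01, -9.51360707e-01]])}
hin [262.86939378 330.41182846]
hout [286.8128839  218.13696776]
```

View pics/w3.png

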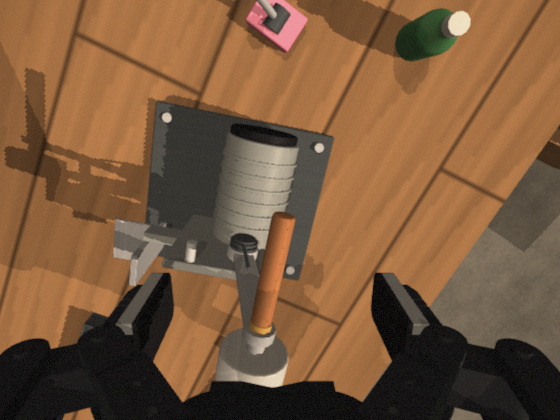

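The wrist view shows the handle from (283,216) to (263,328), against predictions of (287,218) and (263,330), so the measurement holds. I'll align over mid-handle and descend.

>>> apply_moves(offset=[[-28, 0, 0], [-55, 0, 0], [-55, 0, 20], [-55, 0, 45], [-55, 0, 70], [-55, 0, 95], [-55, 0, 116], [-55, 0, 116]], rot=[[0, 0, 6], [0, 0, 11.8], [0, 0, 11.8], [0, 0, 11.8], [0, 0, 11.8], [0, 0, 11.8], [0, 0, 11.8], [0, 0, 11.8]])

```text
clock: 6.0
tcp_pos: [589.2, 51.8, 278.3]
eef_rot: [[-0.246, 0.969, -0.007], [0.969, 0.246, -0.0], [0.002, -0.007, -1.0]]
force: [-0.7, -0.2, 0.2]
grip_width: 85.1
gripper_force: 0.0
```

>>> apply_moves(offset=[[0, 0, 0], [0, 0, 0], [0, 0, 0], [0, 0, 0], [0, 0, 0], [0, 0, 0], [0, 0, 0], [0, 0, 0]], rot=[[0, 0, 0], [0, 0, 0], [0, 0, 0], [0, 0, 0], [0, 0, 0], [0, 0, 0], [0, 0, 0], [0, 0, 0]], jaw=1)

```text
clock: 6.8
tcp_pos: [590.3, 51.3, 283.4]
eef_rot: [[-0.245, 0.969, -0.002], [0.969, 0.245, -0.001], [-0.001, -0.002, -1.0]]
force: [-6.6, -1.7, 4.1]
grip_width: 15.8
gripper_force: 58.4
```

```bash
python3 - <<'E'
from h import *
s=ctrl.observe();print(s["force"],s["grip_width"])
a=cv2.resize(ctrl.get_image("side")[120:230,220:340],None,fx=4,fy=4,interpolation=cv2.INTER_CUBIC)
b=ctrl.get_image("wrist")[200:420,140:400]
c=np.zeros((440,800,3),np.uint8);c[:,:480]=a;b=cv2.resize(b,(320,271));c[:271,480:]=b
cv2.imwrite("pics/g.png",c)
E
```

```text
[-6.58494837 -1.67011764  4.06710193] 15.774228451271126
```

View pics/g.png

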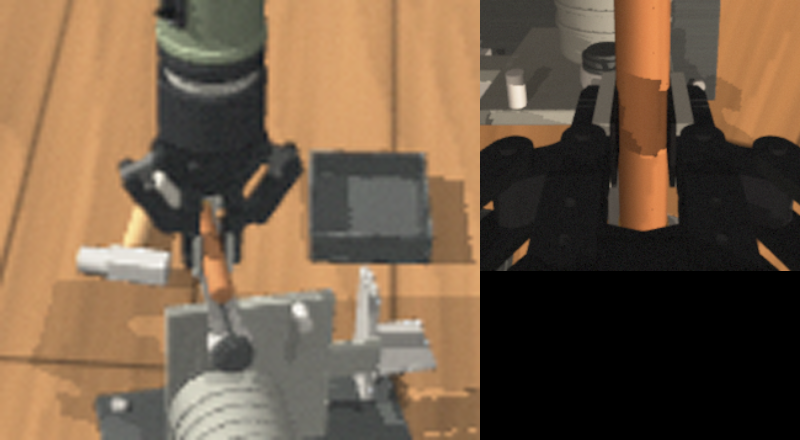

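The grip is sound: the bar lies between both pads. I'll draw the handle along its arc.

>>> apply_moves(offset=[[0, -11, -1.5], [0, -23, -2.3], [0, -35, -2], [0, -47, -1], [0, -59, 1], [0, -70.5, 4.5], [0, -81.5, 8.5], [0, -92.5, 13.5]], rot=[[0, 0, 0], [0, 0, 0], [0, 0, 0], [0, 0, 0], [0, 0, 0], [0, 0, 0], [0, 0, 0], [0, 0, 0]])

```text
clock: 7.7
tcp_pos: [501.6, 28.4, 270.9]
eef_rot: [[-0.245, 0.969, 0.004], [0.969, 0.245, -0.001], [-0.002, 0.004, -1.0]]
force: [3.2, -0.5, 7.8]
grip_width: 15.6
gripper_force: 59.5
```

>>> apply_moves(offset=[[0, -10.5, 5.5], [0, -21, 12], [0, -30, 19.5], [0, -39, 27.5], [0, -45, 34], [0, -51, 41], [0, -55.5, 47], [0, -58, 50]], rot=[[0, 0, 0], [0, 0, 0], [0, 0, 0], [0, 0, 0], [0, 0, 0], [0, 0, 0], [0, 0, 0], [0, 0, 0]])

```text
clock: 8.5
tcp_pos: [444.3, 13.6, 219.7]
eef_rot: [[-0.245, 0.97, 0.0], [0.97, 0.245, -0.002], [-0.002, -0.001, -1.0]]
force: [1.4, -2.2, 12.0]
grip_width: 15.7
gripper_force: 60.2
```

>>> apply_moves(offset=[[0, 0, 0], [0, 0, 0], [0, 0, 0]], rot=[[0, 0, 0], [0, 0, 0], [0, 0, 0]])

```text
clock: 8.8
tcp_pos: [444.6, 13.7, 220.2]
eef_rot: [[-0.245, 0.969, 0.0], [0.969, 0.245, -0.002], [-0.002, -0.001, -1.0]]
force: [-1.6, -2.7, 8.2]
grip_width: 16.0
gripper_force: 59.9
```

>>> apply_moves(offset=[[0, -1, 1.5], [0, -2, 3], [0, -2, 3], [0, -2, 3]], rot=[[0, 0, 0], [0, 0, 0], [0, 0, 0], [0, 0, 0]])

```text
clock: 9.2
tcp_pos: [444.3, 13.6, 219.5]
eef_rot: [[-0.245, 0.969, 0.004], [0.969, 0.245, -0.002], [-0.003, 0.004, -1.0]]
force: [-2.4, -0.5, 16.4]
grip_width: 15.8
gripper_force: 60.7
```

>>> apply_moves(offset=[[0, -1, 1.5], [0, -2, 3], [0, -2, 3], [0, -2, 3]], rot=[[0, 0, 0], [0, 0, 0], [0, 0, 0], [0, 0, 0]])

```text
clock: 9.6
tcp_pos: [444.1, 13.5, 219.1]
eef_rot: [[-0.245, 0.969, 0.009], [0.969, 0.245, -0.001], [-0.003, 0.009, -1.0]]
force: [-3.0, 0.8, 26.3]
grip_width: 16.1
gripper_force: 61.6
```

The arm is against its stop: the force rises to 26 N while the tool no longer moves. I'll take one check picture before handing in.

```bash
python3 - <<'E'
from h import *
cv2.imwrite("pics/end.png",cv2.resize(ctrl.get_image("side")[120:400,200:400],None,fx=2.1,fy=2.1))
s=ctrl.observe();print(s["force"],s["gripper_force"],s["tcp_pos"])
E
```

```text
[-1.98370421  2.13156446 25.60208793] 61.6154944896698 [444.17202331  13.5260966  219.12590224]
```

View pics/end.png

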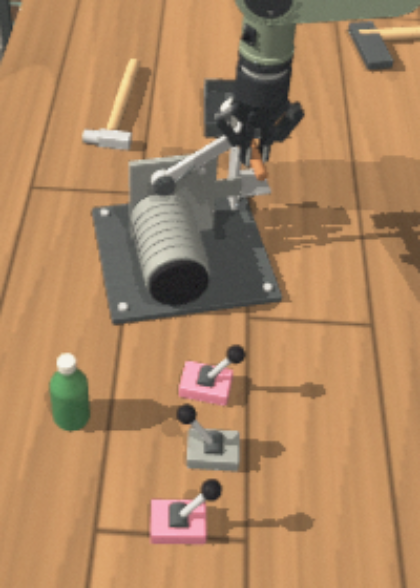

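The picture shows the grey lever leaning fully back, with its ball at crop (186,413). The tension arm leans far forward and is held in the gripper, and the bottle, tray and hammer have not moved.

```bash
python3 -c "
from cell import ctrl
print(ctrl.sign_off())"
```

```text
the job is handed in; nothing more can be done
None
```

I handed the job in with the grey switch pushed fully off and the tension arm held by its handle against its stop (grip about 60 N). The tray, bottle and hammer look unmoved in the last picture; the hand-in gave no verdict.

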